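Open the offcut canister's bayonet lid, park it by its pointer and bin the offcut

TASK

Bin the foam offcut that lies by itself on the bare wood to the robot's left: turn the orange lid of the offcut canister anticlockwise until its white pointer faces the green mark on the canister's rim, and lift it free. Set the lid down, handle up, in the middle of the round black pad with its white pointer facing the pad's green mark, let go of it, then put that pale green block into the canister. Leave the glue bottle and the tape measure where they are.

Things in the scene. Friction and masses are not known exactly. Their poses are not given: they have to be found in the camera images.
- canister: Offcut canister: grey round tub with a black rim, fixed to the bench, 172 mm across the rim, 120 mm high. Origin: centre of its underside, on the bench; z up; -x points to the green mark on its rim. At +x a hose stub stands out 28 mm from the wall, its centre 75 mm up. Inside it is 152 mm wide, floor 6 mm above the bench.
- canister_mouth (a point): Centre of the canister's mouth, level with the rim's top, 120 mm above the bench. Lid off, the mouth is 128 mm across, in a flange 8 mm thick with three slots 120 degrees apart for the lid's lugs. The lugs pass up only while the lid's pointer is within about 6 degrees of the green mark (lid and canister x axes parallel).
- canister_mark (a point): The green mark on top of the canister's rim, 83 mm from its axis on its -x side. The lid starts locked, its pointer 35 to 60 degrees clockwise of this mark seen from above, so it is opened by turning it anticlockwise (+z). A stop inside ends that turn about 3 degrees past the mark. It turns freely, against light friction only.
- lid_grip (a point): Grip point of the loose lid (0.3 kg): on its axis, at the middle of the black handle bar on top. The bar is 90 mm long along the lid's x, 18 mm thick (y), 42 mm high; the point is 17 mm below its top, 25 mm above the orange disc. On the canister it is 153 mm above the bench; locked, the lid lifts only about 4 mm. Axes are the lid's: z up, -x to its white pointer.
- lid_pointer (a point): Outer end of the white pointer on top of the lid, 76 mm from the lid's axis on its -x side. The lid is an orange disc 156 mm in diameter, 8 mm thick; below it a plug 122 mm in diameter with three lugs (142 mm over the lugs) reaches down 22 mm. Parked, it stands on the plug's flat underside, the grip point 55 mm above what it stands on.
- pad: Parking pad for the lid: a black rubber disc fixed to the bench, 200 mm in diameter, 8 mm thick, with a thin white ring of 178 mm diameter. Origin: centre of its underside, on the bench; z up; its -x axis points from the centre to its green mark.
- pad_center (a point): Centre of the pad's top face, 8 mm above the bench.
- pad_mark (a point): The green mark near the edge of the pad's top face, 89.5 mm from its centre on its -x side.
- offcut_center (a point): Centre (16 mm up) of the loose pale green foam block, about 96 x 51 x 32 mm overall, lying flat by itself to the robot's left. Its long side lies along its x axis, z up as at the start. It is slightly skewed: its two long faces are parallel, 43 mm apart, nearly upright, and run 5 degrees anticlockwise of its x axis.
- glue_bottle: Bystander: white glue bottle with orange cap and band, 69 mm in diameter, 196 mm high, standing at the back. Origin: centre of its underside.
- tape_measure: Bystander: yellow and black tape measure, 86 x 104 x 35 mm, lying at the back. Origin: centre of its underside.
Things that resemble listed ones, but are neither listed nor needed, are in the scene too. Of the things that look like the part that bears offcut_center, the middle-sized one is meant. Leave any turquoise look-alike of the part that bears lid_grip alone.

How it is judged:
By the outcome, as a careful person would: the job done as asked, in the order asked, and still so for the second after the job is handed in, with the robot touching nothing.
It also fails if it takes over 54 s, if anything falls off the work surface, if the arm or the gripper's body presses on something with over 40 N, if the wrist force passes 120 N, or if a joint passes its speed limit or range.

ROBOT

A 6-joint arm with a two-finger parallel gripper is mounted at the origin on the work surface; the furniture and walls round the work are solid. World frame = base frame: x ahead of the robot, y to its left, z up, the work surface at z = 0. Lengths are in m, angles in rad, forces in N, time in s.
With the tool pointing down it reaches from about 0.3 to 0.875 m from the base axis. Payload 4.2 kg.
Tool frame: the origin (TCP) lies midway between the tips of the shut fingers; the grasp point (between the pads) lies 19 mm behind it; z points along the fingers, y is the line along which they close (so a half turn about z gives the same grasp; the last joint's range is limited). The gripper opens to 85 mm and grips with 20 to 120 N. Pads are 22 mm wide; open, the fingers measure 114 mm over their backs; the gripper's body (76 mm by 85 mm) begins 54 mm behind the grasp point. The pads swing forward as they close: fully open they stand 13 mm farther back than shut.
Start: joints at [1.275, 0.32, 1.565, -0, 1.257, -0.02], TCP at [0.157, 0.553, 0.231] pointing down, gripper open.
Joint ranges: [-3.11, 3.11], [-0.84, 2.01], [0.21, 2.61], [-1.34, 4.49], [0.05, 2.63], [-2.56, 2.56]. Speed limits (rad/s): [2.57, 2.57, 3.14, 3.14, 3.14, 3.14].

INTERFACE

Orientations are given as a unit quaternion [x, y, z, w].
In Python, from cell import r, cams, ticket gives the robot as it stands. The module is installed in compiled form; this text tells all that it offers.
- The arm moves only by the tool play_rows, never from a script. Its argument "targets" is a list of rows, each a list of 7 numbers: the shift along the tool's x, y, z each as a share of 0.12 m, from -1 to 1, then the turn, a rotation vector about the tool's x, y, z each as a share of 45 degrees, from -1 to 1, then the gripper command: -1 is shut, 1 is fully open, values between are in proportion. A call has 1 to 12 rows; each row is the pose to reach, as a shift and turn from the pose commanded when the call began, along the tool's axes at that moment; what a row does not reach only later rows make up. A row lasts 1/12 s, in which the tool goes at most 41.7 mm and 7.16 degrees, less where a joint would pass 70% of its speed; a pose out of reach is approached as far as the arm can. A call with a number of a shift or a turn outside -1 to 1 is refused whole. A call with a gripper value outside its range is refused whole. The fingers move at their own pace and stop on an object; the grip force is fixed at half the most. Time passes only in rows, so rows that repeat a pose let the fingers close. It gives the time, the measured TCP pose, the force, the opening and the grip force at its end, in the units of the state.
- r.state(): the state, without advancing time (a new reading comes with each control period).
- cams.snapshot(name): name is "side" or "top" or "wrist"; returns a dict with "frame" (400x640x3 uint8, blue, green, red), "K" (3x3 intrinsics, pixels), "eye" and "attitude" of the camera in the world; the wrist camera has in their place "T_tool_cam" (4x4, takes a point from camera to tool coordinates, whose origin is the TCP and whose axes are the flange's). Camera axes: x right, y down, z forward; pixel columns grow to the right and rows downward; lengths in m; the calibration is good to about 2 mm. The wrist camera is an equidistant fisheye: a pixel r from the principal point sees the ray r / f radians off the axis. A picture is of the moment at which its call begins: read the wrist's pose just before it. There is no depth.
- ticket.close_job(): hands the job in; it is judged then, once.
The state is a dict: "time_s": time; "q": joint angles; "qd": joint speeds; "joint_torque": joint torques, N m; "ee_pos": TCP position; "ee_rot": TCP orientation; "wrist_force": force on the tool from outside, world axes, zero at the start; "moment": the same for the moment, N m; "opening": finger opening in m; "gripper_force": force on a finger pad.
Only numpy, scipy, OpenCV 4.12 (cv2) and the standard library are available. Lean on these libraries where they do the work, as an engineer would, in place of code of your own. Each camera call takes 0.05 s, during which the arm holds its last target. There are 200 camera calls.

## Working session

There is one attempt and no reset: what is moved stays moved. The work goes in short steps, Python scripts to look and compute and a tool call to move; the robot and the scene stay as the last step left them, time stands still between calls to the robot, and variables do not carry over. Pictures are saved under pics/ and viewed, at most 10 in all, crops included, and the job is handed in when it is done.

Besides the shell and the picture viewer there is one more tool, called by a JSON object that holds its "op" and its "data", one argument or row to a line. play_rows: Moves the arm, as the interface text tells. Shift numbers are shares of 0.12 m and turn numbers shares of 45 degrees, none past 1 either way. Its arguments: {"type":"object","properties":{"targets":{"type":"array","items":{"type":"array","items":{"type":"number"}}}},"required":["targets"]}

```bash
mkdir -p pics; cat > h.py <<'E'
import numpy as np, cv2
from scipy.spatial.transform import Rotation as R
from cell import r, cams, ticket
def snap(n):
    s=r.state(); d=cams.snapshot(n); d['s']=s
    np.save(f'{n}.npy',d,allow_pickle=True); return d
def load(n): return np.load(f'{n}.npy',allow_pickle=True).item()
def ray(d,u,v):
    K=d['K']; x=(u-K[0,2])/K[0,0]; y=(v-K[1,2])/K[1,1]
    if 'T_tool_cam' in d:
        t=np.hypot(x,y); k=np.sin(t)/t if t>1e-9 else 1
        c=np.array([x*k,y*k,np.cos(t)]); T=np.array(d['T_tool_cam'])
        Rt=R.from_quat(d['s']['ee_rot']).as_matrix()
        return Rt@T[:3,3]+d['s']['ee_pos'], Rt@T[:3,:3]@c
    A=np.array(d['attitude']); A=R.from_quat(A).as_matrix() if A.size==4 else A
    return np.array(d['eye']), A@np.array([x,y,1])
def pt(d,u,v,z):
    o,w=ray(d,u,v); return o+w*(z-o[2])/w[2]
E
python3 - <<'E'
from h import *
for n in('top','side','wrist'):
    d=snap(n); cv2.imwrite(f'pics/{n}0.png',d['frame'])
    print(n,d['K'],d.get('eye'),d.get('attitude'),d.get('T_tool_cam'))
print(r.state())
a=load('top')['frame']; b=load('side')['frame']; 
E
```

```text
top [[510.87447596   0.         314.55822994]
 [  0.         510.87447596 194.92220636]
 [  0.           0.           1.        ]] [0.2033139  0.0393757  1.68475829] [ 0.71706744 -0.68946645  0.06944725 -0.07501586] None
side [[418.45034796   0.         316.99142428]
 [  0.         418.45034796 198.4017735 ]
 [  0.           0.           1.        ]] [0.38409365 0.96943552 0.61346624] [-0.06047405  0.85225688 -0.51715321  0.05053369] None
wrist [[309.70691629   0.         315.50891156]
 [  0.         309.70691629 196.19504156]
 [  0.           0.           1.        ]] None None [[-6.12645968e-04 -9.58632498e-01 -2.84646022e-01  7.26120831e-02]
 [ 9.99999694e-01 -7.25750709e-04  2.91879838e-04 -3.79351865e-04]
 [-4.86387551e-04 -2.84645756e-01  9.58632650e-01 -1.42109650e-01]
 [ 0.00000000e+00  0.00000000e+00  0.00000000e+00  1.00000000e+00]]
{'time_s': 0.15, 'q': array([ 1.27504375e+00,  3.20146115e-01,  1.56539715e+00,  2.94170920e-06,
        1.25735633e+00, -2.00453031e-02]), 'qd': array([-0.00060227, -0.00278711, -0.00518882, -0.0002275 ,  0.00113075,
       -0.00049444]), 'joint_torque': array([-3.33438356e-04, -4.15849042e+01, -2.34347463e+01, -1.06631130e-04,
        5.92323951e-03, -3.21301309e-05]), 'ee_pos': array([0.15645379, 0.55294731, 0.23067541]), 'ee_rot': array([ 1.37417854e-01,  9.90512951e-01, -6.45119652e-04, -1.04135314e-04]), 'wrist_force': array([-0.83772464,  0.97309114,  0.54470278]), 'moment': array([ 0.0005521 ,  0.0117265 , -0.00759481]), 'gripper_force': 0.0, 'opening': 0.08578631244827813}
```

View pics/top0.png

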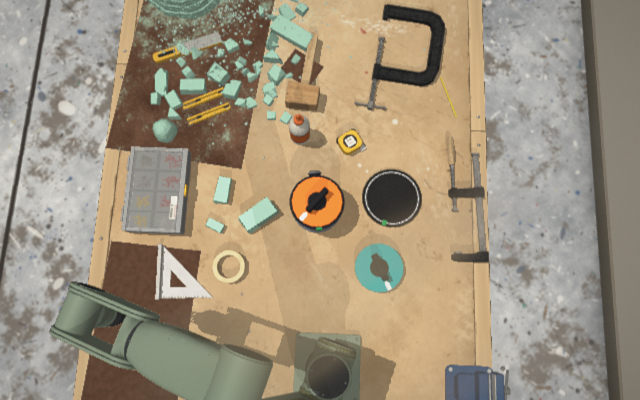

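View pics/wrist0.png

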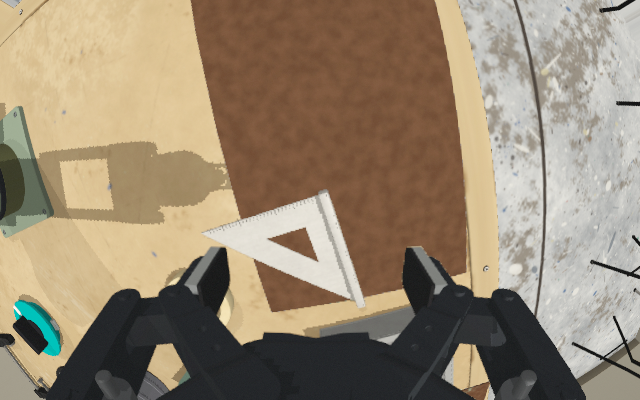

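The top view shows the canister with its orange lid at about (317,202), pad at (392,197) and turquoise decoy at (380,268). There are three pale blocks at (222,189), (258,214) and (215,226), and the first looks middle-sized. The wrist view shows only the set square.

```bash
python3 - <<'E'
from h import *
f=load('top')['frame'][160:260,200:440]
cv2.imwrite('pics/topc.png',cv2.resize(f[:, :],None,fx=3.333,fy=5,interpolation=cv2.INTER_CUBIC) if 0 else cv2.resize(f[:,:],(800,333),interpolation=cv2.INTER_CUBIC))
E
```

```text
(no output)
```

View pics/topc.png

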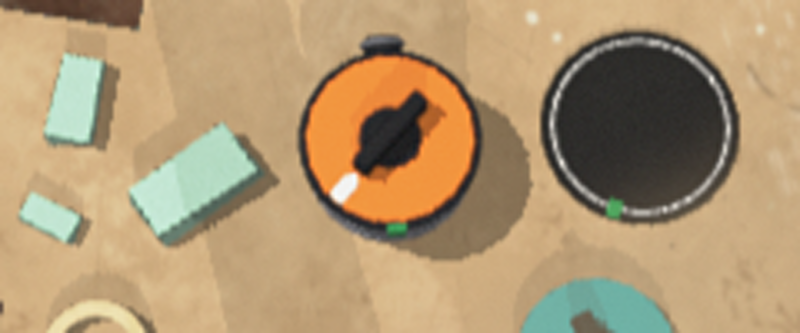

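The enlarged crop gives these pixels: lid centre (390,138), pointer tip (335,197), canister mark (397,229), pad centre (641,127), pad mark (614,208). The block's top corners are (65,54), (103,60), (93,145) and (45,136).

```bash
python3 - <<'E'
from h import *
d=load('top')
P=lambda x,y,z: pt(d,200+(x+.5)/3.3333-.5,160+(y+.5)/3.3333-.5,z)
c=P(390,138,.128);p=P(335,197,.128);m=P(397,229,.12);pc=P(641,127,.008);pm=P(614,208,.008)
ang=lambda v:np.degrees(np.arctan2(v[1],v[0]))
print('lid',c,'ptr',np.linalg.norm(p-c),ang(p-c),'mark',m,np.hypot(*(m-c)[:2]),ang(m-c))
print('pad',pc,np.linalg.norm(pm-pc),ang(pm-pc))
q=[P(*k,.032) for k in((65,54),(103,60),(93,145),(45,136))]
print('blk',np.mean(q,0),q,[ (np.linalg.norm(q[i]-q[i-1]),ang(q[i]-q[i-1])) for i in range(4)])
e=r.state();Rm=R.from_quat(e['ee_rot']).as_matrix();print(Rm)
E
```

```text
lid [0.5069797  0.05090632 0.128     ] ptr 0.07535385039591233 139.76715197682242 mark [0.42301742 0.04115929 0.12      ] 0.08452614757006409 -173.3782784893098
pad [ 0.55142564 -0.1995591   0.008     ] 0.08721822575093623 162.60214306874752
blk [0.55353535 0.36461174 0.032     ] [array([0.5985683 , 0.37960996, 0.032     ]), array([0.59388216, 0.34117177, 0.032     ]), array([0.50724562, 0.34474217, 0.032     ]), array([0.51444533, 0.39292306, 0.032     ])] [(np.float64(0.08516990088811258), np.float64(-8.992910705470981)), (np.float64(0.038722788836544994), np.float64(-96.95083127577207)), (np.float64(0.08671008047326012), np.float64(177.64010469616153)), (np.float64(0.0487158495171995), np.float64(81.50112857228342))]
[[-9.62232645e-01  2.72228194e-01 -3.83596672e-04]
 [ 2.72228463e-01  9.62231834e-01 -1.24937864e-03]
 [ 2.89928385e-05 -1.30661884e-03 -9.99999146e-01]]
```

{"op": "play_rows", "data": {
  "targets": [
    [-0.985, -0.808, 0, 0, 0, 0, 1],
    [-0.985, -0.808, 0, 0, 0, 0, 1],
    [-0.985, -0.808, 0, 0, 0, 0, 1],
    [-0.985, -0.808, 0, 0, 0, 0, 1],
    [-0.985, -0.808, 0, 0, 0, 0, 1]
  ]
}}

```text
time_s: 0.57
ee_pos: [0.2457, 0.4236, 0.2312]
ee_rot: [0.139, 0.99, -0.001, 0.0]
wrist_force: [-0.4, -0.2, 0.5]
opening: 0.0854
gripper_force: 0.0
```

{"op": "play_rows", "data": {
  "targets": [
    [-0.985, -0.808, 0, 0, 0, 0, 1],
    [-0.985, -0.808, 0, 0, 0, 0, 1],
    [-0.985, -0.808, 0, 0, 0, 0, 1],
    [-0.985, -0.808, 0, 0, 0, 0, 1],
    [-0.985, -0.808, 0, 0, 0, 0, 1]
  ]
}}

```text
time_s: 0.98
ee_pos: [0.3331, 0.2993, 0.2313]
ee_rot: [0.14, 0.99, -0.001, 0.001]
wrist_force: [0.1, -0.4, -0.6]
opening: 0.0852
gripper_force: 0.0
```

{"op": "play_rows", "data": {
  "targets": [
    [-0.985, -0.808, 0, 0, 0, 0, 1],
    [-0.985, -0.808, 0, 0, 0, 0, 1],
    [-0.985, -0.808, 0, 0, 0, 0, 1],
    [-0.985, -0.808, 0, 0, 0, 0, 1],
    [-0.985, -0.808, 0, 0, 0, 0, 1]
  ]
}}

```text
time_s: 1.4
ee_pos: [0.421, 0.1745, 0.2312]
ee_rot: [0.14, 0.99, -0.0, 0.001]
wrist_force: [0.9, 0.7, 0.1]
opening: 0.0856
gripper_force: 0.0
```

{"op": "play_rows", "data": {
  "targets": [
    [-0.985, -0.808, 0, 0, 0, 0.542, 1],
    [-0.985, -0.808, 0, 0, 0, 0.542, 1],
    [-0.985, -0.808, 0, 0, 0, 0.542, 1],
    [-0.985, -0.808, 0, 0, 0, 0.542, 1],
    [-0.985, -0.808, 0, 0, 0, 0.542, 1],
    [-0.985, -0.808, 0, 0, 0, 0.542, 1]
  ]
}}

```text
time_s: 1.9
ee_pos: [0.5063, 0.0518, 0.2307]
ee_rot: [0.344, 0.939, 0.0, -0.001]
wrist_force: [-0.1, 0.1, -0.3]
opening: 0.0855
gripper_force: 0.0
```

```bash
python3 - <<'E'
from h import *
d=snap('wrist'); cv2.imwrite('pics/w1.png',d['frame']); s=d['s']; print(s['time_s'],s['ee_pos'],s['q'],R.from_quat(s['ee_rot']).as_matrix()[:,1])
E
```

```text
1.9 [0.50631874 0.05184756 0.23074367] [ 7.87003062e-02  2.16646230e-01  1.71084826e+00  1.27607541e-03
  1.21515211e+00 -7.89851339e-01] [6.46272562e-01 7.63106653e-01 1.07169422e-04]
```

View pics/w1.png

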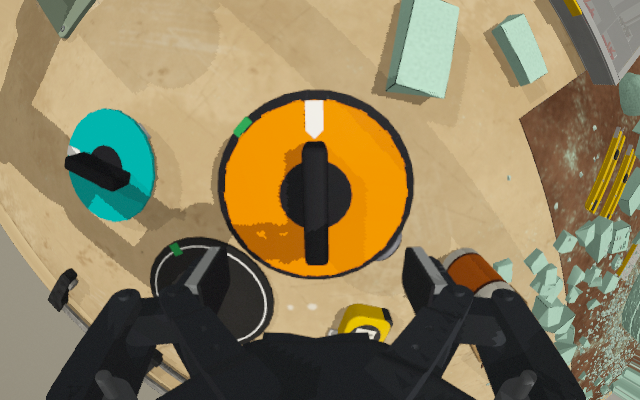

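The lid is now under the gripper: bar ends at (314,142) and (316,264), pointer tip (314,100), canister mark (241,126). Pad mark is at about (177,250).

```bash
python3 - <<'E'
from h import *
d=load('wrist'); P=lambda *a: pt(d,*a)
ang=lambda v:np.degrees(np.arctan2(v[1],v[0]))
a=P(314.5,142,.17);b=P(316,264,.17);p=P(314,100,.128);m=P(241,126,.12);print(a,b,(a+b)/2,np.linalg.norm(a-b),ang(a-b))
L=P(222,190,.128);Rr=P(411,190,.128);print('disc',(L+Rr)/2,np.linalg.norm(L-Rr))
T=P(316,98,.128);B=P(316,272,.128);print((T+B)/2,np.linalg.norm(T-B))
c=(a+b)/2;print('ptr',p,np.hypot(*(p-c)[:2]),ang(p-c),'mark',np.hypot(*(m-c)[:2]),ang(m-c),P(177,250,.008))
E
```

```text
[0.46797534 0.08303828 0.17      ] [0.53699143 0.02586242 0.17      ] [0.50248339 0.05445035 0.17      ] 0.08962309967481552 140.36020407086247
disc [0.50254748 0.05577279 0.128     ] 0.15994033721536835
[0.50340713 0.05441187 0.128     ] 0.15147300371666336
ptr [0.44582162 0.10115839 0.128     ] 0.07343158313936864 140.5001877915112 mark 0.08145362983917583 -171.3362748835061 [ 0.46713047 -0.17156467  0.008     ]
```

{"op": "play_rows", "data": {
  "targets": [
    [0.025, 0, 0.4, 0, 0, 0, 1],
    [0.025, 0, 0.8, 0, 0, 0, 1],
    [0.025, 0, 0.8, 0, 0, 0, 1],
    [0.025, 0, 0.8, 0, 0, 0, 1],
    [0.025, 0, 0.8, 0, 0, 0, -1],
    [0.025, 0, 0.8, 0, 0, 0, -1],
    [0.025, 0, 0.8, 0, 0, 0, -1],
    [0.025, 0, 0.8, 0, 0, 0, -1],
    [0.025, 0, 0.8, 0, 0, 0, -1],
    [0.025, 0, 0.8, 0, 0, 0, -1],
    [0.025, 0, 0.8, 0, 0, 0, -1],
    [0.025, 0, 0.8, 0, 0, 0, -1]
  ]
}}

```text
time_s: 2.95
ee_pos: [0.5043, 0.0534, 0.1364]
ee_rot: [0.344, 0.939, 0.001, 0.001]
wrist_force: [-0.4, 0.9, 6.9]
opening: 0.0173
gripper_force: 60.4
```

{"op": "play_rows", "data": {
  "targets": [
    [0, 0, -0.01, 0, 0, -0.12, -1],
    [0, 0, -0.01, 0, 0, -0.24, -1],
    [0, 0, -0.01, 0, 0, -0.36, -1],
    [0, 0, -0.01, 0, 0, -0.48, -1],
    [0, 0, -0.01, 0, 0, -0.6, -1],
    [0, 0, -0.01, 0, 0, -0.72, -1],
    [0, 0, -0.01, 0, 0, -0.84, -1],
    [0, 0, -0.01, 0, 0, -0.93, -1],
    [0, 0, -0.01, 0, 0, -1, -1],
    [0, 0, -0.01, 0, 0, -1, -1]
  ]
}}

```text
time_s: 3.78
ee_pos: [0.5037, 0.0532, 0.1364]
ee_rot: [-0.042, 0.999, 0.0, 0.0]
wrist_force: [1.5, 0.5, 0.5]
opening: 0.0172
gripper_force: 59.6
```

```bash
python3 - <<'E'
from h import *
d=snap('wrist'); cv2.imwrite('pics/w2.png',d['frame'][0:300,120:520]); s=d['s']; print(s['time_s'],s['ee_pos'],R.from_quat(s['ee_rot']).as_matrix()[:,0],s['moment'],s['wrist_force'])
E
```

```text
3.7833 [0.5036807  0.05321496 0.13641105] [-9.96440442e-01 -8.42996804e-02 -9.76496823e-05] [ 0.18269344 -0.09573861  0.07898033] [1.52028738 0.52010205 0.5108128 ]
```

View pics/w2.png

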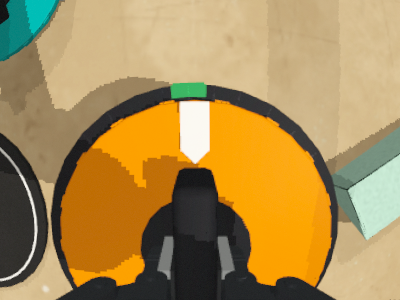

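Pointer tip (195,101) is about 2.5° short of the green mark (189,90). I'll turn a bit more, then lift gently.

{"op": "play_rows", "data": {
  "targets": [
    [0, 0, 0, 0, 0, -0.055, -1],
    [0, 0, 0, 0, 0, -0.055, -1],
    [0, 0, -0.06, 0, 0, -0.055, -1],
    [0, 0, -0.12, 0, 0, -0.055, -1],
    [0, 0, -0.12, 0, 0, -0.055, -1]
  ]
}}

```text
time_s: 4.25
ee_pos: [0.5044, 0.0533, 0.1524]
ee_rot: [-0.063, 0.998, 0.0, 0.001]
wrist_force: [0.4, -0.3, -2.8]
opening: 0.0172
gripper_force: 59.3
```

Lid is free of the lugs (force only its weight). Lift it and carry to a viewing spot behind the pad.

{"op": "play_rows", "data": {
  "targets": [
    [0, 0, -0.25, 0, 0, 0, -1],
    [0, 0, -0.5, 0, 0, 0, -1],
    [0, 0, -0.75, 0, 0, 0, -1],
    [0, 0, -0.875, 0, 0, 0, -1]
  ]
}}

```text
time_s: 4.58
ee_pos: [0.5048, 0.0534, 0.2598]
ee_rot: [-0.063, 0.998, 0.0, 0.003]
wrist_force: [1.1, -0.3, -1.8]
opening: 0.0172
gripper_force: 59.3
```

{"op": "play_rows", "data": {
  "targets": [
    [-0.1, -0.25, -0.09, 0, 0, 0, -1],
    [-0.2, -0.5, -0.18, 0, 0, 0, -1],
    [-0.3, -0.75, -0.27, 0, 0, 0, -1],
    [-0.346, -0.853, -0.283, 0, 0, 0, -1]
  ]
}}

```text
time_s: 4.92
ee_pos: [0.56, -0.0462, 0.2919]
ee_rot: [-0.062, 0.998, -0.001, 0.002]
wrist_force: [1.4, 0.6, -2.7]
opening: 0.017
gripper_force: 59.6
```

{"op": "play_rows", "data": {
  "targets": [
    [-0.1, -0.25, -0.09, 0, 0, 0, -1],
    [-0.2, -0.5, -0.18, 0, 0, 0, -1],
    [-0.3, -0.75, -0.27, 0, 0, 0, -1],
    [-0.346, -0.853, -0.283, 0, 0, 0, -1]
  ]
}}

```text
time_s: 5.25
ee_pos: [0.6137, -0.1428, 0.325]
ee_rot: [-0.062, 0.998, -0.001, 0.001]
wrist_force: [0.5, 0.6, -2.4]
opening: 0.0174
gripper_force: 59.7
```

{"op": "play_rows", "data": {
  "targets": [
    [-0.1, -0.25, -0.09, 0, 0, 0.1, -1],
    [-0.2, -0.5, -0.18, 0, 0, 0.2, -1],
    [-0.3, -0.75, -0.27, 0, 0, 0.35, -1],
    [-0.346, -0.853, -0.283, 0, 0, 0.45, -1],
    [-0.346, -0.853, -0.283, 0, 0, 0.547, -1],
    [-0.346, -0.853, -0.283, 0, 0, 0.547, -1],
    [-0.346, -0.853, -0.283, 0, 0, 0.547, -1]
  ]
}}

```text
time_s: 5.83
ee_pos: [0.6659, -0.2353, 0.3569]
ee_rot: [0.15, 0.989, 0.0, -0.001]
wrist_force: [-0.5, 0.9, -2.6]
opening: 0.0174
gripper_force: 59.7
```

```bash
python3 - <<'E'
from h import *
d=snap('wrist'); cv2.imwrite('pics/w3.png',d['frame']); s=d['s']; print(s['time_s'],s['ee_pos'],R.from_quat(s['ee_rot']).as_matrix()[:,0],s['opening'],s['wrist_force'])
E
```

```text
5.8333 [ 0.66589178 -0.23528494  0.35693687] [-0.95505475  0.29642372  0.00184334] 0.017418945234555117 [-0.54946057  0.87459207 -2.57342729]
```

View pics/w3.png

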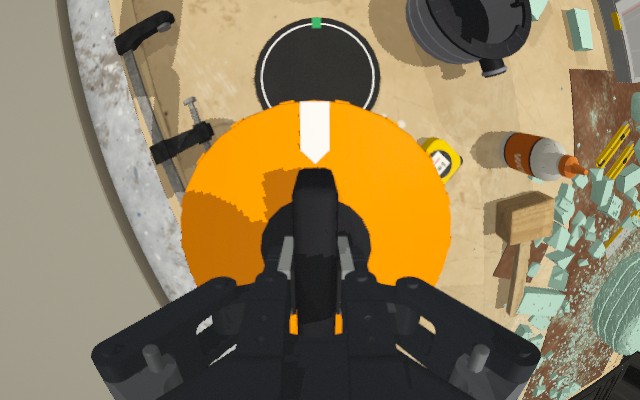

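The wrist view shows the pad clearly, mark at (316,23), ring from about (258,76) to (378,76), and the held lid's pointer tip at (315,102). I'll fit the ring.

```bash
python3 - <<'E'
from h import *
from scipy.optimize import least_squares
d=load('wrist'); f=d['frame'].astype(int); s=d['s']
g=np.array([.5514,-.1996])
def sel(mask,z):
    v,u=np.where(mask); return np.array([pt(d,a,b,z)[:2] for a,b in zip(u,v)])
roi=np.zeros(f.shape[:2],bool); roi[10:100,245:392]=1
W=sel(roi&(f.min(2)>130)&(np.ptp(f,axis=2)<45),.008)
W=W[abs(np.hypot(*(W-g).T)-.089)<.008]
o=least_squares(lambda p:np.hypot(W[:,0]-p[0],W[:,1]-p[1])-p[2],[*g,.089],loss='soft_l1',f_scale=.001).x
G=sel(roi&(f[...,1]>f[...,0]+40)&(f[...,1]>f[...,2]+40),.008); m=G.mean(0)
ang=lambda v:np.degrees(np.arctan2(v[1],v[0]))
print(len(W),o,'mark',len(G),m,np.hypot(*(m-o[:2])),ang(m-o[:2]))
zt=s['ee_pos'][2]+.134*0-.134+.128
p=pt(d,314.8,102,s['ee_pos'][2]-.0085); print('ptr',p,np.hypot(*(p-s['ee_pos'])[:2]),ang((p-s['ee_pos'])))
Rm=R.from_quat(s['ee_rot']).as_matrix(); print(ang(Rm[:,0])); e=np.r_[o[:2],s['ee_pos'][2]]-s['ee_pos']; print('shift tool',Rm.T@e,Rm)
E
```

```text
510 [ 0.55101754 -0.19667888  0.08793313] mark 98 [ 0.46458202 -0.17223625] 0.08982505381761825 164.20991567788923
ptr [ 0.5941133  -0.21367933  0.34843687] 0.07495967803444897 163.2479909250053
162.75704054946164
shift tool [0.12115495 0.00281933 0.00022488] [[-9.55054754e-01  2.96425143e-01 -1.59732884e-03]
 [ 2.96423716e-01  9.55055931e-01  1.07209973e-03]
 [ 1.84333570e-03  5.50427789e-04 -9.99998150e-01]]
```

{"op": "play_rows", "data": {
  "targets": [
    [0.25, 0, 0.2, 0, 0, -0.016, -1],
    [0.5, 0.01, 0.5, 0, 0, -0.016, -1],
    [0.5, 0.01, 0.8, 0, 0, -0.016, -1],
    [0.5, 0.01, 0.8, 0, 0, -0.016, -1]
  ]
}}

```text
time_s: 6.22
ee_pos: [0.6013, -0.2128, 0.2526]
ee_rot: [0.143, 0.99, 0.002, -0.011]
wrist_force: [-2.7, 1.5, -6.0]
opening: 0.0174
gripper_force: 59.3
```

{"op": "play_rows", "data": {
  "targets": [
    [0.25, 0, 0.2, 0, 0, 0, -1],
    [0.517, 0.01, 0.4, 0, 0, 0, -1],
    [0.517, 0.01, 0.7, 0, 0, 0, -1],
    [0.517, 0.01, 1, 0, 0, 0, -1],
    [0.517, 0.01, 1, 0, 0, 0, -1]
  ]
}}

```text
time_s: 6.63
ee_pos: [0.5475, -0.1961, 0.1376]
ee_rot: [0.144, 0.99, 0.001, -0.005]
wrist_force: [-0.7, 0.4, -4.0]
opening: 0.0174
gripper_force: 59.3
```

{"op": "play_rows", "data": {
  "targets": [
    [0, 0, 0.2, 0, 0, 0, -1],
    [0, 0, 0.4, 0, 0, 0, -1],
    [0, 0, 0.6, 0, 0, 0, -1],
    [0, 0, 0.71, 0, 0, 0, -1],
    [0, 0, 0.71, 0, 0, 0, -1],
    [0, 0, 0.71, 0, 0, 0, -1]
  ]
}}

```text
time_s: 7.13
ee_pos: [0.5525, -0.1983, 0.0586]
ee_rot: [0.144, 0.99, -0.0, 0.002]
wrist_force: [-0.2, -0.2, -2.5]
opening: 0.017
gripper_force: 59.5
```

```bash
python3 - <<'E'
from h import *
s=r.state(); Rm=R.from_quat(s['ee_rot']).as_matrix(); print(s['ee_pos'],np.degrees(np.arctan2(Rm[1,0],Rm[0,0])),Rm[:,2],s['wrist_force'])
E
```

```text
[ 0.55254787 -0.19827087  0.05855668] 163.4289616980313 [ 0.00302362 -0.00100618 -0.99999492] [-0.17795213 -0.165609   -2.51501276]
```

{"op": "play_rows", "data": {
  "targets": [
    [0, 0, 0, 0, 0, 0, -1],
    [0, 0, 0.035, 0, 0, 0, -1],
    [0, 0, 0.035, 0, 0, 0, -1],
    [0, 0, 0.035, 0, 0, 0, -1]
  ]
}}

```text
time_s: 7.47
ee_pos: [0.5504, -0.1977, 0.0531]
ee_rot: [0.144, 0.99, -0.0, 0.001]
wrist_force: [0.7, 0.1, -2.2]
opening: 0.0169
gripper_force: 59.5
```

{"op": "play_rows", "data": {
  "targets": [
    [0, 0, 0.025, 0, 0, 0, -1],
    [0, 0, 0.05, 0, 0, 0, -1],
    [0, 0, 0.05, 0, 0, 0, -1],
    [0, 0, 0.05, 0, 0, 0, -1]
  ]
}}

```text
time_s: 7.8
ee_pos: [0.5505, -0.1978, 0.0467]
ee_rot: [0.144, 0.99, -0.0, 0.0]
wrist_force: [0.1, -1.1, 0.5]
opening: 0.0172
gripper_force: 60.1
```

{"op": "play_rows", "data": {
  "targets": [
    [0, 0, 0, 0, 0, 0, 1],
    [0, 0, 0, 0, 0, 0, 1],
    [0, 0, 0, 0, 0, 0, 1],
    [0, 0, 0, 0, 0, 0, 1],
    [0, 0, 0, 0, 0, 0, 1],
    [0, 0, 0, 0, 0, 0, 1],
    [0, 0, -0.2, 0, 0, 0, 1],
    [0, 0, -0.5, 0, 0, 0, 1],
    [0, 0, -0.8, 0, 0, 0, 1],
    [0, 0, -1, 0, 0, 0, 1],
    [0, 0, -1, 0, 0, 0, 1]
  ]
}}

```text
time_s: 8.72
ee_pos: [0.5532, -0.1988, 0.1725]
ee_rot: [0.144, 0.989, -0.001, 0.006]
wrist_force: [0.2, -0.2, 0.4]
opening: 0.0856
gripper_force: 0.0
```

{"op": "play_rows", "data": {
  "targets": [
    [0, 0, -0.3, 0, 0, 0, 1],
    [0, 0, -0.6, 0, 0, 0, 1],
    [0, 0, -0.8, 0, 0, 0, 1],
    [0, 0, -0.8, 0, 0, 0, 1],
    [0, 0, -0.8, 0, 0, 0, 1]
  ]
}}

```text
time_s: 9.13
ee_pos: [0.5504, -0.1977, 0.2633]
ee_rot: [0.144, 0.99, -0.0, 0.001]
wrist_force: [-0.4, -0.1, -0.6]
opening: 0.0851
gripper_force: 0.0
```

```bash
python3 - <<'E'
from h import *
d=snap('wrist'); cv2.imwrite('pics/w4.png',d['frame'][60:330,160:480]); s=d['s']; Rm=R.from_quat(s['ee_rot']).as_matrix(); print(s['time_s'],s['ee_pos'],np.degrees(np.arctan2(Rm[1,0],Rm[0,0])),s['q'],Rm)
E
```

```text
9.1333 [ 0.55044729 -0.19774206  0.26326828] 163.38862547479388 [-3.64613284e-01  3.16465312e-01  1.48818489e+00  1.29490275e-04
  1.33445848e+00 -1.64551652e+00] [[-9.58262878e-01  2.85878753e-01  2.36557032e-03]
 [ 2.85877727e-01  9.58265796e-01 -7.68139516e-04]
 [-2.48643989e-03 -5.98157172e-05 -9.99996907e-01]]
```

View pics/w4.png

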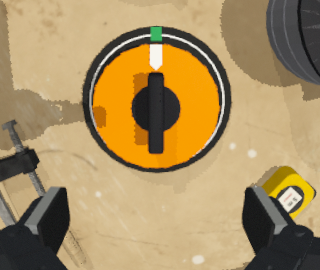

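The lid sits centred on the pad with its pointer at the green mark (about (156,35) in the crop). Now to the block.

{"op": "play_rows", "data": {
  "targets": [
    [0.09, 0.3, 0, 0, 0, 0, 1],
    [0.18, 0.6, 0, 0, 0, 0, 1],
    [0.263, 0.9, 0, 0, 0, 0, 1],
    [0.263, 0.9, 0, 0, 0, 0, 1]
  ]
}}

```text
time_s: 9.52
ee_pos: [0.5494, -0.0795, 0.2601]
ee_rot: [0.142, 0.99, 0.002, -0.003]
wrist_force: [0.4, -0.3, -0.9]
opening: 0.0852
gripper_force: 0.0
```

{"op": "play_rows", "data": {
  "targets": [
    [0.09, 0.3, 0, 0, 0, 0, 1],
    [0.18, 0.6, 0, 0, 0, 0, 1],
    [0.263, 0.9, 0, 0, 0, 0, 1],
    [0.263, 0.9, 0, 0, 0, 0, 1]
  ]
}}

```text
time_s: 9.85
ee_pos: [0.5503, 0.0327, 0.2602]
ee_rot: [0.142, 0.99, 0.001, -0.002]
wrist_force: [0.1, -0.3, 0.4]
opening: 0.0855
gripper_force: 0.0
```

{"op": "play_rows", "data": {
  "targets": [
    [0.09, 0.3, 0, 0, 0, 0, 1],
    [0.18, 0.6, 0, 0, 0, 0, 1],
    [0.263, 0.9, 0, 0, 0, 0, 1],
    [0.263, 0.9, 0, 0, 0, 0, 1]
  ]
}}

```text
time_s: 10.18
ee_pos: [0.5513, 0.1448, 0.2602]
ee_rot: [0.142, 0.99, 0.001, -0.002]
wrist_force: [1.3, -1.1, 0.2]
opening: 0.0856
gripper_force: 0.0
```

{"op": "play_rows", "data": {
  "targets": [
    [0.09, 0.3, 0, 0, 0, 0, 1],
    [0.18, 0.6, 0, 0, 0, 0, 1],
    [0.263, 0.9, 0, 0, 0, 0, 1],
    [0.263, 0.9, 0, 0, 0, 0, 1]
  ]
}}

```text
time_s: 10.52
ee_pos: [0.5521, 0.2572, 0.26]
ee_rot: [0.142, 0.99, 0.001, -0.002]
wrist_force: [0.1, -0.4, 0.3]
opening: 0.0853
gripper_force: 0.0
```

{"op": "play_rows", "data": {
  "targets": [
    [0.09, 0.3, 0.1, 0, 0, -0.1, 1],
    [0.18, 0.6, 0.2, 0, 0, -0.2, 1],
    [0.263, 0.9, 0.4, 0, 0, -0.236, 1],
    [0.263, 0.9, 0.5, 0, 0, -0.236, 1],
    [0.263, 0.9, 0.5, 0, 0, -0.236, 1],
    [0.263, 0.9, 0.5, 0, 0, -0.236, 1]
  ]
}}

```text
time_s: 11.02
ee_pos: [0.5528, 0.3634, 0.2002]
ee_rot: [0.052, 0.999, -0.002, -0.002]
wrist_force: [1.3, 0.2, 1.3]
opening: 0.0855
gripper_force: 0.0
```

```bash
python3 - <<'E'
from h import *
d=snap('wrist'); cv2.imwrite('pics/w5.png',d['frame']); s=d['s']; Rm=R.from_quat(s['ee_rot']).as_matrix(); print(s['time_s'],s['ee_pos'],np.degrees(np.arctan2(Rm[1,1],Rm[0,1])),s['q'])
E
```

```text
11.0167 [0.55283241 0.36343482 0.20022547] 84.00935695406352 [ 5.64588882e-01  4.77782928e-01  1.39301384e+00 -8.87764513e-04
  1.27564820e+00 -9.01384677e-01]
```

View pics/w5.png

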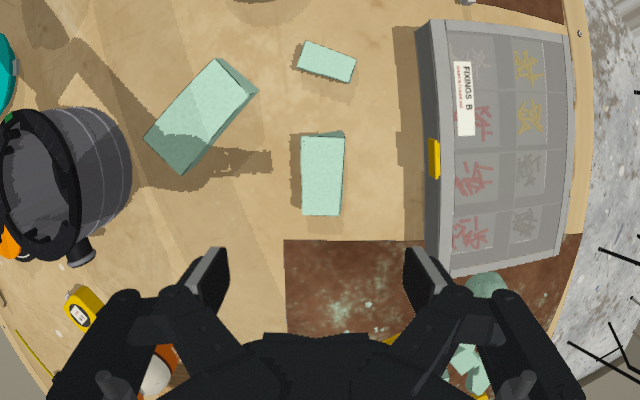

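The block is at about (322,176), with top-face corners near (303,137), (345,136), (339,216) and (301,215). Its sides are roughly vertical in the image.

```bash
python3 - <<'E'
from h import *
d=load('wrist'); s=d['s']; f=d['frame'].astype(int)
c=f[120:225,285:360]; cv2.imwrite('pics/w5c.png',cv2.resize(c.astype(np.uint8),None,fx=5,fy=5,interpolation=cv2.INTER_CUBIC))
ang=lambda v:np.degrees(np.arctan2(v[1],v[0]))
q=[pt(d,*k,.032) for k in((303,137),(345,136),(339,216),(301.5,215))]
print(np.mean(q,0)); [print(q[i][:2],np.linalg.norm(q[i]-q[i-1]),ang(q[i]-q[i-1])) for i in range(4)]
E
```

```text
[0.55194637 0.36951948 0.032     ]
[0.50880781 0.35462995] 0.08273677276581556 172.30794023012172
[0.51206168 0.39663988] 0.04213575396927271 85.5710106426877
[0.59611588 0.38325237] 0.085113655735526 -9.04962201681184
[0.5908001  0.34355573] 0.04005097709624874 -97.62711564487954
```

View pics/w5c.png

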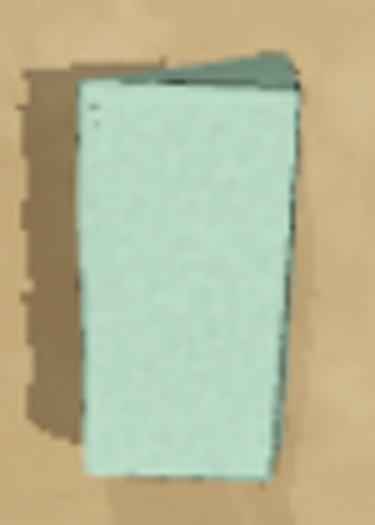

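{"op": "play_rows", "data": {
  "targets": [
    [0, 0.042, 0.3, 0, 0, 0.053, 1],
    [0, 0.042, 0.6, 0, 0, 0.053, 1],
    [0, 0.042, 0.9, 0, 0, 0.053, 1],
    [0, 0.042, 1, 0, 0, 0.053, 1],
    [0, 0.042, 1, 0, 0, 0.053, 1]
  ]
}}

```text
time_s: 11.48
ee_pos: [0.5527, 0.3676, 0.08]
ee_rot: [0.074, 0.997, -0.002, -0.002]
wrist_force: [0.5, 0.3, -0.5]
opening: 0.0856
gripper_force: 0.0
```

{"op": "play_rows", "data": {
  "targets": [
    [0, 0, 0.2, 0, 0, 0, 1],
    [0, 0, 0.4, 0, 0, 0, 1],
    [0, 0, 0.58, 0, 0, 0, 1],
    [0, 0, 0.63, 0, 0, 0, 1],
    [0, 0, 0.63, 0, 0, 0, 1],
    [0, 0, 0.63, 0, 0, 0, 1]
  ]
}}

```text
time_s: 11.98
ee_pos: [0.5554, 0.3706, 0.0092]
ee_rot: [0.073, 0.997, 0.001, 0.002]
wrist_force: [-0.4, 0.2, 0.6]
opening: 0.0854
gripper_force: 0.0
```

{"op": "play_rows", "data": {
  "targets": [
    [0, 0, 0, 0, 0, 0, 1],
    [0, 0, 0, 0, 0, 0, 1],
    [0, 0, 0, 0, 0, 0, -1],
    [0, 0, 0, 0, 0, 0, -1],
    [0, 0, 0, 0, 0, 0, -1],
    [0, 0, 0, 0, 0, 0, -1],
    [0, 0, 0, 0, 0, 0, -1],
    [0, 0, 0, 0, 0, 0, -1],
    [0, 0, 0, 0, 0, 0, -1],
    [0, 0, 0, 0, 0, 0, -1]
  ]
}}

```text
time_s: 12.82
ee_pos: [0.5542, 0.3702, 0.0077]
ee_rot: [0.073, 0.997, 0.0, 0.001]
wrist_force: [-0.1, -0.5, 5.5]
opening: 0.0441
gripper_force: 61.2
```

{"op": "play_rows", "data": {
  "targets": [
    [0, 0, -0.15, 0, 0, 0, -1],
    [0, 0, -0.4, 0, 0, 0, -1],
    [0, 0, -0.7, 0, 0, 0, -1],
    [0, 0, -1, 0, 0, 0, -1],
    [0, 0, -1, 0, 0, 0, -1]
  ]
}}

```text
time_s: 13.23
ee_pos: [0.5574, 0.3723, 0.1347]
ee_rot: [0.073, 0.997, 0.004, 0.006]
wrist_force: [2.2, 0.6, 1.4]
opening: 0.0438
gripper_force: 60.5
```

{"op": "play_rows", "data": {
  "targets": [
    [0, 0, -0.3, 0, 0, 0, -1],
    [0, 0, -0.6, 0, 0, 0, -1],
    [0, 0, -0.9, 0, 0, 0, -1],
    [0, 0, -1, 0, 0, 0, -1],
    [0, 0, -1, 0, 0, 0, -1]
  ]
}}

```text
time_s: 13.65
ee_pos: [0.5553, 0.371, 0.2511]
ee_rot: [0.073, 0.997, 0.003, 0.003]
wrist_force: [0.6, 1.0, -0.3]
opening: 0.0438
gripper_force: 60.6
```

{"op": "play_rows", "data": {
  "targets": [
    [0, -0.25, 0, 0, 0, 0, -1],
    [0, -0.5, 0, 0, 0, 0, -1],
    [0, -0.75, 0, 0, 0, 0, -1],
    [0, -0.89, 0, 0, 0, 0, -1]
  ]
}}

```text
time_s: 13.98
ee_pos: [0.5366, 0.2614, 0.2445]
ee_rot: [0.074, 0.997, -0.002, -0.002]
wrist_force: [0.1, -0.3, 1.1]
opening: 0.0437
gripper_force: 60.6
```

{"op": "play_rows", "data": {
  "targets": [
    [0, -0.25, 0, 0, 0, 0, -1],
    [0, -0.5, 0, 0, 0, 0, -1],
    [0, -0.75, 0, 0, 0, 0, -1],
    [0, -0.89, 0, 0, 0, 0, -1]
  ]
}}

```text
time_s: 14.32
ee_pos: [0.5214, 0.1561, 0.2453]
ee_rot: [0.074, 0.997, -0.001, -0.001]
wrist_force: [-0.6, -0.1, -0.6]
opening: 0.0439
gripper_force: 60.7
```

{"op": "play_rows", "data": {
  "targets": [
    [0, -0.25, 0, 0, 0, 0, -1],
    [0, -0.5, 0, 0, 0, 0, -1],
    [0, -0.75, 0, 0, 0, 0, -1],
    [0, -0.89, 0, 0, 0, 0, -1],
    [0, -0.89, 0, 0, 0, 0, -1],
    [0, -0.89, 0, 0, 0, 0, -1],
    [0, -0.89, 0, 0, 0, 0, -1]
  ]
}}

```text
time_s: 14.9
ee_pos: [0.5071, 0.0537, 0.246]
ee_rot: [0.073, 0.997, 0.0, -0.001]
wrist_force: [-0.5, -0.1, -0.4]
opening: 0.0436
gripper_force: 60.7
```

```bash
python3 - <<'E'
from h import *
d=snap('wrist'); cv2.imwrite('pics/w6.png',d['frame']); s=d['s']; Rm=R.from_quat(s['ee_rot']).as_matrix(); print(s['time_s'],s['ee_pos'],s['opening'],Rm)
print('shift',Rm.T@(np.array([.505,.053,.112])-s['ee_pos'])/.12)
E
```

```text
14.9 [0.50712265 0.05372313 0.24602162] 0.043626516167164585 [[-9.89332018e-01  1.45675048e-01 -9.69069780e-04]
 [ 1.45674237e-01  9.89332237e-01  8.60942943e-04]
 [ 1.08414988e-03  7.10589918e-04 -9.99999160e-01]]
shift [ 0.0154114  -0.00933224  1.11685786]
```

View pics/w6.png

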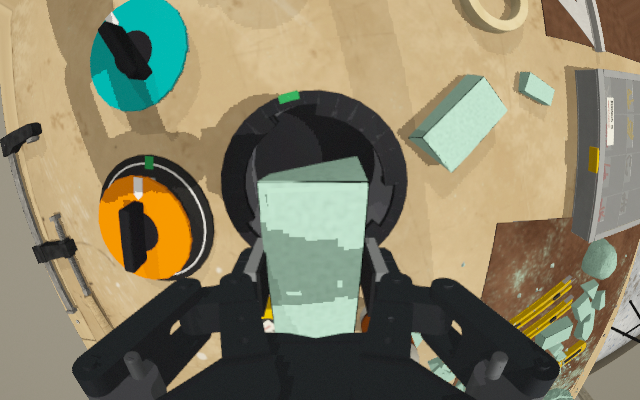

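The block is held centred over the open mouth (far edge at row 181 gives about +44 mm along the bar axis). It's safe to lower.

{"op": "play_rows", "data": {
  "targets": [
    [0.01, 0, 0.25, 0, 0, 0, -1],
    [0.01, 0, 0.5, 0, 0, 0, -1],
    [0.01, 0, 0.7, 0, 0, 0, -1],
    [0.01, 0, 0.7, 0, 0, 0, -1],
    [0.01, 0, 0.7, 0, 0, 0, -1]
  ]
}}

```text
time_s: 15.37
ee_pos: [0.5055, 0.0541, 0.162]
ee_rot: [0.072, 0.997, -0.0, -0.001]
wrist_force: [-0.4, 0.5, 0.2]
opening: 0.0435
gripper_force: 60.6
```

{"op": "play_rows", "data": {
  "targets": [
    [0, 0, 0.14, 0, 0, 0, -1],
    [0, 0, 0.28, 0, 0, 0, -1],
    [0, 0, 0.42, 0, 0, 0, -1],
    [0, 0, 0.42, 0, 0, 0, -1],
    [0, 0, 0.42, 0, 0, 0, -1],
    [0, 0, 0.42, 0, 0, 0, -1]
  ]
}}

```text
time_s: 15.87
ee_pos: [0.5075, 0.0536, 0.1142]
ee_rot: [0.073, 0.997, 0.0, 0.002]
wrist_force: [-0.0, -0.6, -0.0]
opening: 0.0441
gripper_force: 60.6
```

{"op": "play_rows", "data": {
  "targets": [
    [0, 0, 0, 0, 0, 0, -1],
    [0, 0, 0, 0, 0, 0, 1],
    [0, 0, 0, 0, 0, 0, 1],
    [0, 0, 0, 0, 0, 0, 1],
    [0, 0, 0, 0, 0, 0, 1],
    [0, 0, 0, 0, 0, 0, 1],
    [0, 0, 0, 0, 0, 0, 1],
    [0, 0, -0.3, 0, 0, 0, 1],
    [0, 0, -0.6, 0, 0, 0, 1],
    [0, 0, -1, 0, 0, 0, 1],
    [0, 0, -1, 0, 0, 0, 1],
    [0, 0, -1, 0, 0, 0, 1]
  ]
}}

```text
time_s: 16.87
ee_pos: [0.5078, 0.0533, 0.2357]
ee_rot: [0.073, 0.997, 0.001, 0.004]
wrist_force: [-0.7, 0.2, -0.6]
opening: 0.0851
gripper_force: 0.0
```

```bash
python3 - <<'E'
from h import *
d=snap('wrist'); s=d['s']; f=d['frame'].astype(int); print(s['time_s'],s['ee_pos'],s['opening'],s['wrist_force'])
m=(f[...,1]>f[...,2]+12)&(f[...,1]>60)&(abs(f[...,1]-f[...,0])<60)
n,l,st,c=cv2.connectedComponentsWithStats(m.astype(np.uint8))
o=s['ee_pos']
for i in range(1,n):
    if st[i,4]>150 and 180<c[i][0]<450: 
        print(st[i],c[i],pt(d,*c[i],.022),pt(d,*c[i],.12),f[l==i].mean(0))
E
```

```text
16.8667 [0.50775117 0.05330686 0.23572215] 0.08509113766449275 [-0.65467507  0.23203908 -0.63870655]
[ 291  122   47   82 3099] [314.68570507 163.12746047] [0.50207697 0.05334902 0.022     ] [0.48349821 0.05612393 0.12      ] [193.21587609 213.41368183 182.48047757]
```

The block shows as a 47×82 px blob, the size it would have lying flat on the canister floor, and it is centred under the mouth. The robot is clear, so I'm handing in.

```bash
python3 -c "
from cell import ticket
print(ticket.close_job())"
```

```text
the job is handed in; nothing more can be done
None
```

I handed the job in at about 17 s of the 54 s: the orange lid is on the pad with its pointer at the green mark, and the middle-sized pale green block is in the canister. I checked the lid in a close-up picture, and the block only by its size and position in the last camera frame. I did not go near the glue bottle or tape measure, and I don't have the verdict.

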